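Open the keepered hatch of a small-animal carrier

TASK

Open the roof hatch of the carrier so that a patient can be put in: turn the winged keeper anticlockwise until you feel it come up against its stop (do not force it), draw the bolt all the way back, then swing the hatch up until it stands nearly upright by itself. Leave everything else on the carrier and on the table where it is.

Things in the scene. Friction and masses are not known exactly. Their poses are not given: they have to be found in the camera images.
- carrier: Grey plastic small-animal carrier, 240 (x) by 410 (y) by 160 mm high, fixed to the table. Origin at the centre of its underside; z up. On its flat roof (160 mm up), in its own frame: hatch between y = -155 and +12 mm (x within 88 mm of the middle), bolt along y on the line x = 0, keeper at (0, 155).
- keeper (a joint): Keeper angle, rad; grows anticlockwise from above; starts at 0 to 0.3, stays where left, turns with about 0.1 N m. A cam hidden under its cap blocks the bolt except in the last 0.25 rad before a firm stop. The stop lies anywhere from 2.1 to 2.9 rad, differs each time, cannot be seen and must be felt. One grasp seldom turns it far enough: let go and take the wing again.
- keeper_wing (a point): The keeper's wing: an upright black bar 46 mm long (its own x axis), 10 mm thick (its own y) and 24 mm high, on a round aluminium cap of 66 mm diameter whose top lies 17 mm above the roof. The point is on the turning axis, 30 mm above the roof and 11 mm below the wing's top; its z axis is up. With keeper = 0 the wing lies along the carrier's x.
- stop: The keeper's stop: a steel peg of 8 mm diameter hidden under the cap, 23 mm from the turning axis. The cam must not be driven into it with more than 80 N, which is about 1.8 N m on the wing. It tells nothing of the angle at which the cam meets it.
- bolt (a joint): Draw of the bolt, m: 0 fully shot into the hatch's staple, 0.024 fully drawn back; it slides along the carrier's +y, towards the keeper, with about 2 to 4 N of drag and stays where it is left. The hatch is free from 0.017 on. With the keeper closed it stops after about 3 mm.
- bolt_knob (a point): Middle of the bolt's upright knob: steel cylinder of 16 mm diameter, from 22 to 44 mm above the roof; the point is 34 mm above the roof. Axes as the carrier's.
- hatch (a joint): Opening angle of the hatch, rad; 0 closed, up to 1.8. Stiff hinge: it stays at any angle; about 4 to 6 N at its handle lifts it.
- hatch_handle (a point): Middle of the hatch's handle: a round black bar of 10 mm diameter, 80 mm long along the carrier's x, 36 mm above the roof when closed, 105 mm from the hinge line. The point turns with the hatch.
- hatch_hinge (a point): Middle of the hatch's hinge line, at roof height; the line runs along the carrier's x. The hatch's free side lies towards the carrier's +y; it rises and swings over towards -y.
- pill_tin: Bystander: round aluminium tin, 48 mm diameter, 22 mm high, on the carrier's roof. Origin under its centre.
- carton: Bystander: paper-white carton 45 by 70 by 30 mm on the carrier's roof. Origin under its centre.
- spray: Bystander: white bottle, 60 mm diameter, 170 mm high. Origin under its centre.
- jar: Bystander: glass jar, 70 mm diameter, 90 mm high. Origin under its centre.
- otoscope: Bystander: black-handled otoscope lying on the table, 130 mm long. Origin at the end of its handle.
- bowl: Bystander: steel bowl, 130 mm diameter, 45 mm high. Origin under its centre.

How it is judged:
By the outcome, as a careful person would: the job done as asked, in the order asked, and still so for the second after the job is handed in, with the robot touching nothing.
It also fails if it takes over 72 s, if anything falls off the work surface, if the arm or the gripper's body presses on something with over 40 N, if the wrist force passes 120 N, or if a joint passes its speed limit or range.

ROBOT

A 6-joint arm with a two-finger parallel gripper is mounted at the origin on the work surface. World frame = base frame: x ahead of the robot, y to its left, z up, the work surface at z = 0. Lengths are in m, angles in rad, forces in N, time in s.
With the tool pointing down it reaches from about 0.425 to 1.125 m from the base axis. Payload 14.9 kg.
Tool frame: the origin (TCP) lies at the very end of the fingers, on their centre line; the grasp point (between the pads) lies pinch_z behind it (pinch_z is the distance from the TCP to the grasp point, in m); z points along the fingers, x is the direction in which the jaws open and shut, and the axes are right-handed (so a half turn about z gives the same grasp; the last joint's range is limited). The gripper opens to 91 mm and grips with 3 to 60 N. Pads are 32 mm wide; open, the fingers measure 118 mm over their backs; the gripper's body (76 mm by 178 mm) begins 60 mm behind the grasp point.
Start: joints at [-1.135, 0.379, 1.734, -0, 1.028, -0.033], TCP at [0.316, -0.624, 0.214] pointing down, gripper open.
Joint ranges: [-2.77, 2.77], [-0.74, 2.19], [0, 2.66], [-1.06, 4.2], [0.31, 2.87], [-3.08, 3.08]. Speed limits (rad/s): [1.89, 1.89, 2.39, 3.14, 3.14, 3.14].

INTERFACE

Orientations are given as a rotation vector (axis times angle).
In Python, from plant import * gives the robot as it stands. The module is installed in compiled form; this text tells all that it offers.
- The arm moves only by the tool carry_out, never from a script. Its argument "motion" is one flat list of numbers, 6 for each row, row after row: the shift along the tool's x, y, z in cm, then the turn, a rotation vector about the tool's x, y, z in rad. A call has 1 to 20 rows; each row is the pose to reach, as a shift and turn from the pose commanded when the call began, along the tool's axes at that moment; what a row does not reach only later rows make up. A row lasts 1/10 s, in which the tool goes at most 50 mm and 8.59 degrees, less where a joint would pass 70% of its speed; a pose out of reach is approached as far as the arm can. A call with a gripper value outside its range is refused whole. "gripper" is the closure in counts, from 0 (fully open) to 255 (shut), set as the call begins (left out, the last holds). The fingers move at their own pace and stop on an object; the grip force is fixed at half the most. Time passes only in rows, so rows that repeat a pose let the fingers close. It gives the time, the measured TCP pose, the force and the opening at its end, in the units of the state.
- sense(): the state, without advancing time (a new reading comes with each control period).
- get_image(name): name is "scene" or "top" or "wrist"; returns a dict with "frame" (400x640x3 uint8, red, green, blue), "depth" (400x640 float32, m along the optical axis (not along the pixel's ray), 0 where there is no reading), "mtx" (3x3 intrinsics, pixels), "position" and "rotation" of the camera in the world. Camera axes: x right, y up, looking along -z (the intrinsics and any distortion apply to the point x, -y, -z); pixel columns grow to the right and rows downward; lengths in m; the calibration is good to about 2 mm. A picture is of the moment at which its call begins.
- job_done(): hands the job in, once; it reports no verdict.
Trained networks look in a picture, given as the dict that the camera call returned (one of the last four; its "shot" number tells which), for a name from the list of things; names that differ only in an ending like _2 or _b are one class to them, and where a whole thing is asked for, a point or a joint stands for the part that bears it (a point fixed in the world has none). Each returns a list of dicts, best first, with "p" (0 to 1); they miss things now and then, are a little off and sometimes report something else, mostly with a low value. They report only what shows in the picture. A call takes as long as a camera call.
- find_in(picture, target): "xy" ([column, row] as shares, 0 to 1, of the picture: columns of its width, rows of its height, amid what is visible of it).
The state is a dict: "time": time; "joint_pos": joint angles; "joint_velocities": joint speeds; "joint_efforts": joint torques, N m; "position": TCP position; "orientation": TCP orientation; "contact_force": force on the tool from outside, world axes, zero at the start; "moment": the same for the moment, N m; "gripper_width": opening from 0.0 (shut) to 1.0 (fully open).
Only numpy, scipy, OpenCV 4.12 (cv2) and the standard library are available. Lean on these libraries where they do the work, as an engineer would, in place of code of your own. Each camera call takes 0.05 s, during which the arm holds its last target. There are 200 camera calls.

## Working session

There is one attempt and no reset: what is moved stays moved. The work goes in short steps, Python scripts to look and compute and a tool call to move; the robot and the scene stay as the last step left them, time stands still between calls to the robot, and variables do not carry over. Pictures are saved under pics/ and viewed, on a budget of 10 in all, crops included, one or two more only if the job needs it, and the job is handed in when it is done.

Besides the shell and the picture viewer there is one more tool, called by a JSON object that holds its "api" and its "payload", one argument or row to a line. carry_out: Moves the arm, as the interface text tells. Its arguments: {"type":"object","properties":{"motion":{"type":"array","items":{"type":"number"}},"gripper":{"type":"number"}},"required":["motion"]}

```bash
mkdir -p pics; cat > h.py <<'E'
from plant import *
import numpy as np, cv2
from scipy.spatial.transform import Rotation as R
def ray(im,u,v):
    K=np.array(im["mtx"]); 
    d=np.array([(u-K[0,2])/K[0,0],-(v-K[1,2])/K[1,1],-1.0]); 
    rot=np.array(im["rotation"]); rot=rot if rot.shape==(3,3) else R.from_rotvec(rot).as_matrix()
    return np.array(im["position"]),rot@d
def pt(im,u,v):
    o,d=ray(im,u,v); p=np.array(im["depth"])[int(v)-1:int(v)+2,int(u)-1:int(u)+2]; return o+d*np.median(p)
def atz(im,u,v,z):
    o,d=ray(im,u,v); return o+d*(z-o[2])/d[2]
def save(im,n): cv2.imwrite('pics/'+n,im["frame"][:,:,::-1])
E
python3 - <<'E'
from h import *
np.set_printoptions(precision=3,suppress=True)
print(sense())
for c in ["top","scene"]:
    im=get_image(c); save(im,c+'0.png'); print(c,im["position"],im["rotation"],im["mtx"],[k for k in im])
    for t in ["carrier","keeper_wing","bolt_knob","hatch_handle","hatch_hinge","pill_tin","carton","spray","jar","bowl","otoscope"]:
        r=find_in(im,t)
        for q in r[:1]:
            u,v=q["xy"][0]*640,q["xy"][1]*400
            print(t,round(q["p"],2),int(u),int(v),pt(im,u,v))
E
```

```text
{'time': 0.0, 'joint_pos': array([-1.135,  0.379,  1.735, -0.   ,  1.028, -0.033]), 'joint_velocities': array([ 0.   ,  0.003, -0.001,  0.001, -0.002,  0.002]), 'joint_efforts': array([  0.   , -76.372, -43.437,   0.065,   0.042,  -0.   ]), 'position': array([ 0.316, -0.624,  0.213]), 'orientation': array([-2.676,  1.644,  0.001]), 'contact_force': array([-0.054, -0.194,  0.021]), 'moment': array([-0.042,  0.025, -0.044]), 'gripper_width': 1.0010594451310195}
top [ 0.371 -0.026  1.236] [ 0.117 -0.115 -1.548] [[394.845   0.    325.698]
 [  0.    394.845 192.317]
 [  0.      0.      1.   ]] ['frame', 'depth', 'mtx', 'position', 'rotation', 'shot']
carrier 0.92 346 188 [ 0.544 -0.081  0.163]
keeper_wing 0.98 287 184 [0.545 0.078 0.2  ]
bolt_knob 0.53 319 181 [ 0.553 -0.006  0.203]
hatch_handle 0.97 359 180 [ 0.565 -0.117  0.164]
hatch_hinge 0.72 362 182 [ 0.555 -0.121  0.198]
pill_tin 0.55 319 218 [ 0.456 -0.008  0.183]
carton 0.73 314 152 [0.637 0.008 0.19 ]
spray 0.65 183 163 [0.614 0.392 0.114]
jar 0.76 173 212 [0.473 0.418 0.091]
bowl 0.69 465 171 [ 0.631 -0.467  0.004]
otoscope 0.71 467 235 [ 0.428 -0.458  0.025]
scene [0.931 0.667 0.975] [0.251 0.982 2.444] [[402.519   0.    323.369]
 [  0.    402.519 198.242]
 [  0.      0.      1.   ]] ['frame', 'depth', 'mtx', 'position', 'rotation', 'shot']
carrier 0.74 315 207 [0.583 0.01  0.158]
keeper_wing 0.67 337 216 [0.565 0.094 0.195]
bolt_knob 0.6 341 215 [0.55  0.09  0.184]
hatch_handle 0.91 296 175 [ 0.569 -0.127  0.161]
hatch_hinge 0.73 297 173 [ 0.5   -0.27   0.022]
pill_tin 0.57 350 188 [0.473 0.014 0.181]
carton 0.93 294 211 [0.649 0.018 0.189]
spray 0.55 390 358 [0.642 0.436 0.117]
bowl 0.65 240 154 [ 0.625 -0.485  0.01 ]
otoscope 0.47 292 135 [ 0.415 -0.47   0.024]
```

```bash
python3 - <<'E'
import cv2
a=cv2.imread('pics/top0.png')[110:260,250:450]
cv2.imwrite('pics/t1.png',cv2.resize(a,None,fx=4,fy=4,interpolation=cv2.INTER_CUBIC))
E
```

```text
(no output)
```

View pics/t1.png

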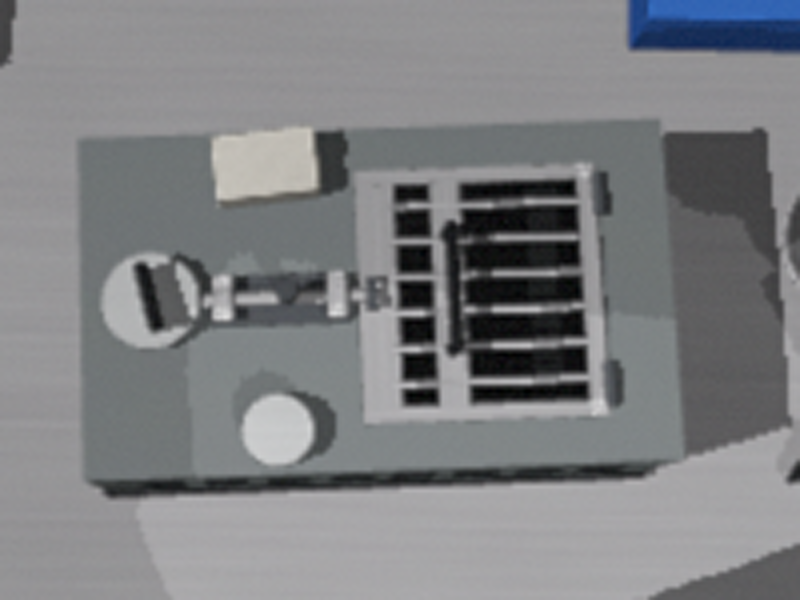

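The top view shows the keeper cap at about (287,184) px with its wing near the carrier x axis. The knob is at about (322,182), the handle at (364,182), the carton at (316,151) and the tin at (319,217). Next I fit the carrier pose from depth.

```bash
python3 - <<'E'
from h import *
np.set_printoptions(precision=4,suppress=True)
im=get_image("top"); D=np.array(im["depth"]); vv,uu=np.mgrid[0:400,0:640]
o,_=ray(im,0,0); K=im["mtx"]; rot=np.array(im["rotation"]); rot=rot if rot.shape==(3,3) else R.from_rotvec(rot).as_matrix()
d=np.stack([(uu-K[0,2])/K[0,0],-(vv-K[1,2])/K[1,1],-np.ones_like(D)],-1)*D[...,None]
P=o+d@rot.T
reg=(uu>260)&(uu<430)&(vv>130)&(vv<240)
m=reg&(P[...,2]>0.150)&(P[...,2]<0.172)
print("roof z",np.median(P[m][:,2]),m.sum())
q=P[reg&(P[...,2]>.145)][:,:2].astype(np.float32)
r=cv2.minAreaRect(q*1000);print(r)
b=cv2.boxPoints(r)/1000; print(b)
yaw=np.deg2rad(r[2]); yaw=(yaw+np.pi/4)%(np.pi/2)-np.pi/4
c=np.array(r[0])/1000; print("yaw",yaw,c)
C=np.array([[np.cos(yaw),-np.sin(yaw)],[np.sin(yaw),np.cos(yaw)]])
for n,p in dict(keeper=(0,.155),hinge=(0,-.155),handle=(0,-.05)).items(): print(n,c+C@p)
roof=np.median(P[m][:,2])
L=(P[...,:2]-c)@C   # carrier frame
def rep(n,mm):
    print(n,mm.sum(),np.median(L[mm],0),L[mm].min(0),L[mm].max(0),np.median(P[mm],0))
h=P[...,2]-roof
w=reg&(h>.026)&(np.hypot(L[...,0],L[...,1]-.155)<.05); rep("wing",w)
x=L[w]-L[w].mean(0); U,S,V=np.linalg.svd(x,full_matrices=False); print("wingdir",V[0],np.arctan2(V[0][1],V[0][0]),S)
rep("cap",reg&(h>.010)&(h<.022)&(np.hypot(L[...,0],L[...,1]-.155)<.05))
rep("knob",reg&(h>.034)&(abs(L[...,0])<.03)&(abs(L[...,1]-.06)<.06))
rep("handle",reg&(h>.025)&(abs(L[...,0])<.07)&(abs(L[...,1]+.05)<.04))
rep("carton",reg&(h>.02)&(L[...,0]>.05)); rep("tin",reg&(h>.015)&(L[...,0]<-.05))
im=get_image("wrist")
a=np.array(sense()["position"]);print(a,im["position"],im["rotation"])
E
```

```text
roof z 0.1605301742242704 9400
((525.6087646484375, -74.05880737304688), (302.4774475097656, 411.2875671386719), 3.1948118209838867)
[[ 0.3631  0.1228]
 [ 0.3861 -0.2878]
 [ 0.6881 -0.271 ]
 [ 0.6652  0.1397]]
yaw 0.055759985257804456 [ 0.5256 -0.0741]
keeper [0.517  0.0807]
hinge [ 0.5342 -0.2288]
handle [ 0.5284 -0.124 ]
wing 64 [0.0289 0.1546] [0.0076 0.1456] [0.0498 0.163 ] [0.5458 0.0818 0.2005]
wingdir [-0.975  -0.2223] -2.9173840690892416 [0.1023 0.0232]
cap 313 [0.0247 0.1515] [-0.0006  0.1087] [0.0493 0.1877] [0.5418 0.0785 0.1769]
knob 13 [0.0254 0.0621] [0.0229 0.0567] [0.0282 0.0674] [ 0.5474 -0.0107  0.2016]
handle 119 [ 0.0296 -0.0494] [-0.0136 -0.0549] [ 0.0698 -0.0447] [ 0.5578 -0.1222  0.2001]
carton 467 [0.117  0.0708] [ 0.0505 -0.0546] [0.1445 0.1627] [0.6386 0.0029 0.19  ]
tin 258 [-0.0707  0.0632] [-0.1512  0.049 ] [-0.05    0.0947] [ 0.4507 -0.0149  0.1826]
[ 0.3163 -0.6245  0.2139] [ 0.3916 -0.5858  0.3844] [-0.2688  0.1662 -1.0934]
```

```bash
cat >> h.py <<'E'
def rel(pos,ang):
    "shift(cm)+turn(rad) in tool axes to world pos with tool down and jaw axis at world angle ang"
    s=sense(); T=R.from_rotvec(s["orientation"]); 
    G=R.from_matrix(np.array([[np.cos(ang),np.sin(ang),0],[np.sin(ang),-np.cos(ang),0],[0,0,-1]]))
    return np.round(np.r_[T.inv().apply(np.array(pos)-s["position"])*100,(T.inv()*G).as_rotvec()],3)
E
python3 - <<'E'
from h import *
try: print(pinch_z)
except Exception as e: print(e)
print(rel([.5457,.0823,.30],.280-np.pi/2))
E
```

```text
0.0188
[-52.69  -52.4    -8.604   0.      0.      0.189]
```

{"api": "carry_out", "payload": {
  "motion": [0,0,-5,0,0,0,0,0,-10,0,0,0,0,0,-14,0,0,0],
  "gripper": 0
}}

```text
time: 1.6
position: [0.3164, -0.6247, 0.3569]
orientation: [2.676, -1.644, 0.002]
contact_force: [-0.1, -0.7, -0.0]
gripper_width: 1.003
```

{"api": "carry_out", "payload": {
  "motion": [-10,-10,0,0,0,0.1,-20,-20,0,0,0,0.19,-30,-30,0,0,0,0.19,-40,-40,0,0,0,0.19,-52.7,-52.4,0,0,0,0.19,-52.7,-52.4,0,0,0,0.19,-52.7,-52.4,0,0,0,0.19,-52.7,-52.4,0,0,0,0.19,-52.7,-52.4,0,0,0,0.19,-52.7,-52.4,0,0,0,0.19,-52.7,-52.4,0,0,0,0.19,-52.7,-52.4,0,0,0,0.19,-52.7,-52.4,0,0,0,0.19,-52.7,-52.4,0,0,0,0.19,-52.7,-52.4,0,0,0,0.19,-52.7,-52.4,0,0,0,0.19,-52.7,-52.4,5,0,0,0.19,-52.7,-52.4,5,0,0,0.19,-52.7,-52.4,5,0,0,0.19,-52.7,-52.4,5,0,0,0.19],
  "gripper": 110
}}

```text
time: 3.6
position: [0.5464, 0.082, 0.3059]
orientation: [-2.507, 1.891, -0.002]
contact_force: [-0.5, -0.2, -0.7]
gripper_width: 0.568
```

```bash
python3 - <<'E'
from h import *
np.set_printoptions(precision=4,suppress=True)
s=sense(); print(s)
im=get_image("wrist"); save(im,'w1.png')
for t in ["keeper_wing","bolt_knob","hatch_handle"]:
    for q in find_in(im,t)[:1]:
        u,v=q["xy"][0]*640,q["xy"][1]*400; print(t,q["p"],u,v,pt(im,u,v))
D=np.array(im["depth"]); vv,uu=np.mgrid[0:400,0:640]; K=im["mtx"]
rot=np.array(im["rotation"]); rot=rot if rot.shape==(3,3) else R.from_rotvec(rot).as_matrix()
P=im["position"]+np.stack([(uu-K[0,2])/K[0,0],-(vv-K[1,2])/K[1,1],-np.ones_like(D)],-1)*D[...,None]@rot.T if False else np.array(im["position"])+(np.stack([(uu-K[0,2])/K[0,0],-(vv-K[1,2])/K[1,1],-np.ones_like(D)],-1)*D[...,None])@rot.T
near=np.hypot(P[...,0]-.5457,P[...,1]-.0823)<.045
w=near&(P[...,2]>.192)&(P[...,2]<.207)
x=P[w]; print(w.sum(),x.min(0),x.max(0),x.mean(0)); r=cv2.minAreaRect((x[:,:2]*1000).astype(np.float32)); print(r)
E
```

```text
{'time': 3.6, 'joint_pos': array([ 0.1068,  0.0404,  1.9687, -0.    ,  1.1306,  1.3995]), 'joint_velocities': array([ 0.0028, -0.0054, -0.0047, -0.0005, -0.0069, -0.0007]), 'joint_efforts': array([  0.2105, -48.2296, -45.0716,   0.0459,  -0.0415,  -0.0058]), 'position': array([0.5464, 0.082 , 0.3059]), 'orientation': array([-2.5068,  1.8913, -0.0022]), 'contact_force': array([-0.4789, -0.1824, -0.6784]), 'moment': array([0.0066, 0.0074, 0.039 ]), 'gripper_width': 0.5681848807626388}
keeper_wing 0.56 313.408 194.2 [0.5538 0.0871 0.201 ]
bolt_knob 0.84 417.408 214.8 [ 0.5573 -0.0046  0.1881]
hatch_handle 0.94 531.1999999999999 215.39999999999998 [ 0.5799 -0.1159  0.1638]
690 [0.5255 0.0733 0.1923] [0.5709 0.0937 0.2026] [0.5494 0.0838 0.2003]
((547.9630737304688, 83.28031158447266), (45.85736083984375, 9.819453239440918), 15.742201805114746)
```

View pics/w1.png

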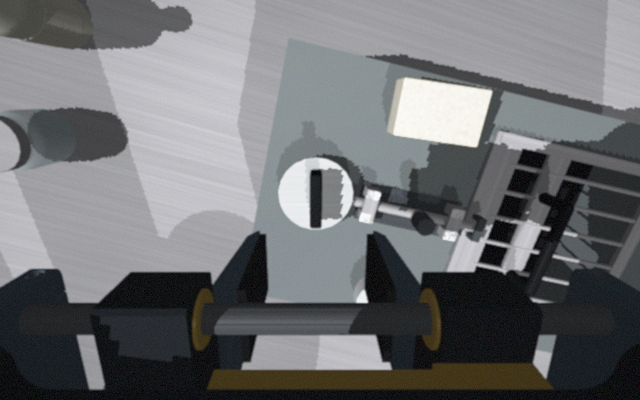

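The wrist view shows the wing at (316,198) px. Depth gives it as 45.9×9.8 mm, centred at (0.548, 0.083), top at z=0.201, yaw 0.275, which fits the given sizes. I'll descend and grip.

{"api": "carry_out", "payload": {
  "motion": [-0.1,-0.2,4,0,0,0,-0.1,-0.2,8,0,0,0,-0.1,-0.2,10,0,0,0,-0.1,-0.2,11.5,0,0,0,-0.1,-0.2,12.4,0,0,0,-0.1,-0.2,12.4,0,0,0,-0.1,-0.2,12.4,0,0,0]
}}

```text
time: 4.5
position: [0.5479, 0.084, 0.1809]
orientation: [-2.508, 1.891, -0.001]
contact_force: [0.7, 0.4, 0.5]
gripper_width: 0.568
```

{"api": "carry_out", "payload": {
  "motion": [0,0,0,0,0,0,0,0,0,0,0,0,0,0,0,0,0,0,0,0,0,0,0,0,0,0,0,0,0,0,0,0,0,0,0,0,0,0,0,0],
  "gripper": 255
}}

```text
schema error: expected a multiple of 6 numbers
```

```bash
python3 -c "
from h import *
s=sense();print(s['position'],s['orientation'],s['contact_force'],s['moment'],s['gripper_width'])"
```

```text
[0.54793077 0.08396594 0.18092655] [-2.50780816e+00  1.89072036e+00 -1.46920562e-03] [0.71065381 0.39250981 0.51444631] [-0.01339852  0.04369853 -0.00404366] 0.5680279783114935
```

{"api": "carry_out", "payload": {
  "motion": [0,0,0,0,0,0,0,0,0,0,0,0,0,0,0,0,0,0,0,0,0,0,0,0,0,0,0,0,0,0,0,0,0,0,0,0],
  "gripper": 255
}}

```text
time: 5.1
position: [0.5476, 0.083, 0.18]
orientation: [2.508, -1.889, 0.003]
contact_force: [0.4, -7.1, 0.1]
gripper_width: 0.108
```

```bash
python3 -c "
from h import *
s=sense();print(s['position'],s['orientation'],s['contact_force'],s['moment'],s['gripper_width'])"
```

```text
[0.54760601 0.0829718  0.18004543] [ 2.50847644 -1.88938465  0.00283921] [ 0.40936061 -7.12945836  0.09085102] [-0.95503448 -0.18351582 -0.11017596] 0.10835335949858284
```

Gripped (9.9 mm). Turning anticlockwise to keeper ≈1.7 first, well short of the earliest stop.

{"api": "carry_out", "payload": {
  "motion": [0.1,0,0,0,0,0,0.1,0,0,0,0,-0.1,0.1,0,0,0,0,-0.2,0.1,0,0,0,0,-0.3,0.1,0,0,0,0,-0.4,0.1,0,0,0,0,-0.5,0.1,0,0,0,0,-0.6,0.1,0,0,0,0,-0.7,0.1,0,0,0,0,-0.8,0.1,0,0,0,0,-0.9,0.1,0,0,0,0,-1.0,0.1,0,0,0,0,-1.1,0.1,0,0,0,0,-1.2,0.1,0,0,0,0,-1.3,0.1,0,0,0,0,-1.4,0.1,0,0,0,0,-1.5,0.1,0,0,0,0,-1.5]
}}

```text
time: 6.8
position: [0.5477, 0.0828, 0.18]
orientation: [3.124, 0.329, 0.0]
contact_force: [1.8, -2.5, 1.4]
gripper_width: 0.102
```

```bash
cat > st.py <<'E'
from h import *
np.set_printoptions(precision=3,suppress=True)
s=sense();x=R.from_rotvec(s['orientation']).as_matrix()[:,0];a=np.arctan2(x[1],x[0])
print('pos',s['position'],'jaw',round(a,3),'keeper',round(a+np.pi/2-.0558,3),'F',s['contact_force'],'M',s['moment'],'w',s['gripper_width'],'q6',s['joint_pos'][5])
E
python3 st.py
```

```text
pos [0.548 0.083 0.18 ] jaw 0.21 keeper 1.725 F [ 1.834 -2.524  1.357] M [-0.495 -0.176  0.079] w 0.10222414153689431 q6 -0.10144411295921392
```

{"api": "carry_out", "payload": {
  "motion": [0,0,0,0,0,-0.08,0,0,0,0,0,-0.16,0,0,0,0,0,-0.24,0,0,0,0,0,-0.3,0,0,0,0,0,-0.33]
}}

```text
time: 7.3
position: [0.5478, 0.0829, 0.1801]
orientation: [3.029, 0.833, 0.001]
contact_force: [1.1, -2.1, 1.4]
gripper_width: 0.108
```

```bash
python3 st.py
```

```text
pos [0.548 0.083 0.18 ] jaw 0.537 keeper 2.052 F [ 1.08  -2.051  1.383] M [-0.491 -0.293 -0.088] w 0.10848200447994624 q6 -0.4286151290442807
```

{"api": "carry_out", "payload": {
  "motion": [0,0,0,0,0,-0.02,0,0,0,0,0,-0.04]
}}

```text
time: 7.5
position: [0.5477, 0.0828, 0.18]
orientation: [3.011, 0.894, 0.0]
contact_force: [1.2, -2.8, 1.9]
gripper_width: 0.109
```

```bash
python3 st.py
```

```text
pos [0.548 0.083 0.18 ] jaw 0.577 keeper 2.092 F [ 1.25  -2.79   1.905] M [-0.653 -0.34  -0.106] w 0.1090838115945257 q6 -0.4688500448338591
```

{"api": "carry_out", "payload": {
  "motion": [0,0,0,0,0,-0.03,0,0,0,0,0,-0.06]
}}

```text
time: 7.7
position: [0.5477, 0.0829, 0.1801]
orientation: [2.982, 0.988, 0.001]
contact_force: [2.4, -3.6, 1.9]
gripper_width: 0.104
```

```bash
python3 st.py
```

```text
pos [0.548 0.083 0.18 ] jaw 0.64 keeper 2.155 F [ 2.411 -3.592  1.866] M [-0.82  -0.449 -0.046] w 0.10410413687864047 q6 -0.5314300165112149
```

{"api": "carry_out", "payload": {
  "motion": [0,0,0,0,0,-0.03,0,0,0,0,0,-0.06]
}}

```text
time: 7.9
position: [0.5477, 0.0829, 0.1801]
orientation: [2.951, 1.078, 0.001]
contact_force: [2.6, -4.5, 2.0]
gripper_width: 0.109
```

```bash
python3 st.py
```

```text
pos [0.548 0.083 0.18 ] jaw 0.7 keeper 2.215 F [ 2.646 -4.512  2.021] M [-0.866 -0.484 -0.057] w 0.10930781899088189 q6 -0.591972811797448
```

{"api": "carry_out", "payload": {
  "motion": [0,0,0,0,0,-0.03,0,0,0,0,0,-0.06]
}}

```text
time: 8.1
position: [0.5477, 0.0829, 0.18]
orientation: [2.917, 1.166, 0.0]
contact_force: [1.9, -4.3, 1.4]
gripper_width: 0.108
```

```bash
python3 st.py
```

```text
pos [0.548 0.083 0.18 ] jaw 0.76 keeper 2.275 F [ 1.912 -4.338  1.436] M [-0.841 -0.524 -0.136] w 0.10843339336135985 q6 -0.651961374911436
```

{"api": "carry_out", "payload": {
  "motion": [0,0,0,0,0,-0.03,0,0,0,0,0,-0.06]
}}

```text
time: 8.3
position: [0.5478, 0.0829, 0.1801]
orientation: [2.881, 1.253, 0.001]
contact_force: [1.5, -4.5, 2.5]
gripper_width: 0.106
```

```bash
python3 st.py
```

```text
pos [0.548 0.083 0.18 ] jaw 0.82 keeper 2.335 F [ 1.542 -4.461  2.463] M [-0.812 -0.469 -0.079] w 0.10635190515560008 q6 -0.7119466221722295
```

{"api": "carry_out", "payload": {
  "motion": [0,0,0,0,0,-0.03,0,0,0,0,0,-0.06]
}}

```text
time: 8.5
position: [0.5478, 0.0829, 0.1801]
orientation: [2.842, 1.338, 0.001]
contact_force: [2.6, -4.7, 2.0]
gripper_width: 0.101
```

```bash
python3 st.py
```

```text
pos [0.548 0.083 0.18 ] jaw 0.88 keeper 2.395 F [ 2.574 -4.707  1.979] M [-0.877 -0.546 -0.077] w 0.10104045126094775 q6 -0.771963134055448
```

{"api": "carry_out", "payload": {
  "motion": [0,0,0,0,0,-0.03,0,0,0,0,0,-0.06]
}}

```text
time: 8.7
position: [0.5478, 0.0829, 0.18]
orientation: [2.801, 1.423, 0.001]
contact_force: [2.3, -4.8, 2.0]
gripper_width: 0.106
```

```bash
python3 st.py
```

```text
pos [0.548 0.083 0.18 ] jaw 0.94 keeper 2.455 F [ 2.32  -4.824  2.049] M [-0.891 -0.558 -0.127] w 0.10605286824219723 q6 -0.831957449403162
```

{"api": "carry_out", "payload": {
  "motion": [0,0,0,0,0,-0.03,0,0,0,0,0,-0.06]
}}

```text
time: 8.9
position: [0.5477, 0.0829, 0.18]
orientation: [2.756, 1.506, 0.0]
contact_force: [2.5, -4.9, 1.6]
gripper_width: 0.113
```

```bash
python3 st.py
```

```text
pos [0.548 0.083 0.18 ] jaw 1.0 keeper 2.515 F [ 2.519 -4.898  1.643] M [-0.89  -0.567 -0.086] w 0.1125130994424019 q6 -0.8919926579257745
```

{"api": "carry_out", "payload": {
  "motion": [0,0,0,0,0,-0.03,0,0,0,0,0,-0.06]
}}

```text
time: 9.1
position: [0.548, 0.0829, 0.1801]
orientation: [2.71, 1.588, 0.001]
contact_force: [4.4, -3.7, 1.1]
gripper_width: 0.108
```

```bash
python3 st.py
```

```text
pos [0.548 0.083 0.18 ] jaw 1.06 keeper 2.575 F [ 4.382 -3.662  1.082] M [-0.895 -0.916 -0.689] w 0.10831877832499666 q6 -0.9515893789615069
```

Mz has jumped from about -0.09 to -0.69, so it's probably against the stop. A tiny further step should confirm it.

{"api": "carry_out", "payload": {
  "motion": [0,0,0,0,0,-0.01]
}}

```text
time: 9.2
position: [0.548, 0.0829, 0.1801]
orientation: [2.703, 1.601, 0.001]
contact_force: [4.6, -5.0, 1.0]
gripper_width: 0.109
```

```bash
python3 st.py
```

```text
pos [0.548 0.083 0.18 ] jaw 1.069 keeper 2.584 F [ 4.557 -4.955  0.988] M [-0.857 -0.922 -0.741] w 0.10893639349218996 q6 -0.9612360618577962
```

Against the stop at keeper ≈2.57, with the torque at about 0.74 N m (limit 1.8). I'll release, lift and go above the knob.

{"api": "carry_out", "payload": {
  "motion": [0,0,0,0,0,0.015,0,0,0,0,0,0.015,0,0,0,0,0,0.015,0,0,0,0,0,0.015,0,0,0,0,0,0.015],
  "gripper": 110
}}

```text
time: 9.7
position: [0.5474, 0.083, 0.1799]
orientation: [-2.716, -1.579, 0.0]
contact_force: [-0.8, 0.1, -0.1]
gripper_width: 0.515
```

{"api": "carry_out", "payload": {
  "motion": [0,0,-4,0,0,0,0,0,-8,0,0,0,0,0,-12,0,0,0,-4,2.5,-12,0,0,0.13,-7.9,4.9,-12,0,0,0.26,-7.9,4.9,-12,0,0,0.39,-7.9,4.9,-12,0,0,0.52,-7.9,4.9,-12,0,0,0.65,-7.9,4.9,-12,0,0,0.78,-7.9,4.9,-12,0,0,0.91,-7.9,4.9,-12,0,0,1.0,-7.9,4.9,-12,0,0,1.0,-7.9,4.9,-12,0,0,1.0]
}}

```text
time: 11.0
position: [0.551, -0.0099, 0.2999]
orientation: [-3.14, -0.088, 0.0]
contact_force: [-0.1, 0.7, -0.4]
gripper_width: 0.568
```

```bash
cat > look.py <<'E'
import sys
from h import *
np.set_printoptions(precision=4,suppress=True)
im=get_image(sys.argv[1]); save(im,sys.argv[2])
for t in ["keeper_wing","bolt_knob","hatch_handle"]:
    for q in find_in(im,t)[:1]:
        u,v=q["xy"][0]*640,q["xy"][1]*400; print(t,q["p"],u,v,pt(im,u,v))
D=np.array(im["depth"]); vv,uu=np.mgrid[0:400,0:640]; K=im["mtx"]
rot=np.array(im["rotation"]); rot=rot if rot.shape==(3,3) else R.from_rotvec(rot).as_matrix()
P=np.array(im["position"])+(np.stack([(uu-K[0,2])/K[0,0],-(vv-K[1,2])/K[1,1],-np.ones_like(D)],-1)*D[...,None])@rot.T
k=np.array([.548,.0833]); c,s=np.cos(.0558),np.sin(.0558)
L=(P[...,:2]-k)@np.array([[c,-s],[s,c]])+[0,.155]; h=P[...,2]-.1605
def rep(n,m):
    if m.sum()<4: return print(n,'none')
    x=P[m]; l=L[m]; r=cv2.minAreaRect((x[:,:2]*1000).astype(np.float32))
    print(n,m.sum(),'world',x.mean(0),'carrier',l.min(0),l.max(0),'h',h[m].min(),h[m].max(),'rect',np.array(r[0]),np.array(r[1]),r[2])
ok=(D>0)&(h<.06)
rep('wing',ok&(h>.032)&(np.hypot(L[...,0],L[...,1]-.155)<.04))
rep('knob',ok&(h>.036)&(abs(L[...,0])<.03)&(abs(L[...,1]-.07)<.04))
rep('boltparts',ok&(h>.005)&(h<.034)&(abs(L[...,0])<.03)&(abs(L[...,1]-.06)<.055))
rep('handle',ok&(h>.03)&(abs(L[...,0])<.07)&(abs(L[...,1]+.05)<.04))
b=ok&(abs(L[...,0])<.012)&(L[...,1]>-.01)&(L[...,1]<.13)
for y in np.arange(0,.13,.008):
    m=b&(L[...,1]>=y)&(L[...,1]<y+.008); 
    if m.sum(): print(round(y,3),round(np.percentile(h[m],95),4),end=' | ')
E
python3 st.py; python3 look.py wrist w2.png
```

```text
pos [ 0.551 -0.01   0.3  ] jaw 0.056 keeper 1.571 F [-0.087  0.741 -0.416] M [ 0.014 -0.078 -0.055] w 0.5677120458552207 q6 -0.11624400681306407
keeper_wing 0.73 316.608 80.4 [0.5462 0.0852 0.2008]
bolt_knob 0.74 427.2 182.0 [0.6402 0.0129 0.1897]
hatch_handle 0.85 316.928 264.68 [ 0.5557 -0.0787  0.1645]
wing 914 world [0.5478 0.0836 0.2005] carrier [-0.0201  0.1392] [0.0205 0.1715] h 0.032258002024079996 0.04226810104461595 rect [548.1379  83.4298] [10.0055 45.7331] 58.46889114379883
knob 322 world [ 0.5531 -0.0086  0.203 ] carrier [-0.0078  0.055 ] [0.0075 0.0702] h 0.036274182874276556 0.045064947678583295 rect [553.2633  -9.2531] [15.0101 15.1543] 49.369441986083984
boltparts 1964 world [ 0.5532 -0.0084  0.1757] carrier [-0.0148  0.005 ] [0.0151 0.1147] h 0.0050508153050882465 0.03371642487250229 rect [553.4404 -11.6908] [ 29.8149 109.6427] 3.054342269897461
handle none
0.0 0.0181 | 0.008 0.0131 | 0.016 0.0179 | 0.024 0.0183 | 0.032 0.0176 | 0.04 0.0129 | 0.048 0.0431 | 0.056 0.044 | 0.064 0.0436 | 0.072 0.0131 | 0.08 0.0128 | 0.088 0.013 | 0.096 0.0182 | 0.104 0.0184 | 0.112 0.0133 | 0.12 0.0172 | 0.128 0.0173 |
```

View pics/w2.png

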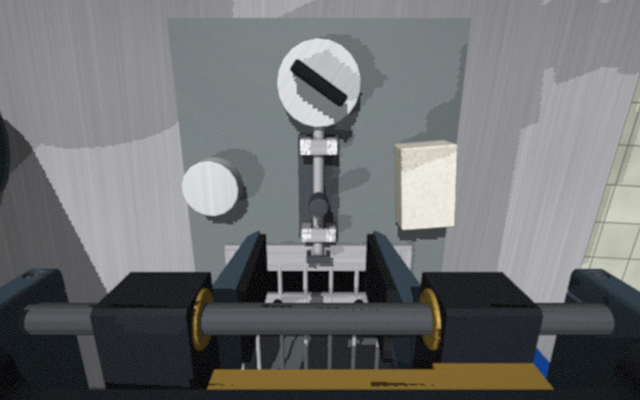

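The wrist view shows the wing at (318,82) px, turned to keeper ≈2.54. The knob is at (317,205), measured at (0.5533, -0.0093) with a 44 mm top, and the guides are only 18 mm high. The tin and carton are clear of the fingers.

{"api": "carry_out", "payload": {
  "motion": [0.2,0,4,0,0,0,0.2,0,8,0,0,0,0.2,0,10,0,0,0,0.2,0,11.5,0,0,0,0.2,0,11.5,0,0,0,0.2,0,11.5,0,0,0]
}}

```text
time: 11.8
position: [0.5536, -0.0099, 0.1857]
orientation: [3.14, 0.084, 0.001]
contact_force: [-0.2, 0.2, 0.6]
gripper_width: 0.569
```

{"api": "carry_out", "payload": {
  "motion": [0,0,0,0,0,0,0,0,0,0,0,0,0,0,0,0,0,0,0,0,0,0,0,0,0,0,0,0,0,0,0,0,0,0,0,0],
  "gripper": 255
}}

```text
time: 12.4
position: [0.5529, -0.0098, 0.1851]
orientation: [3.14, 0.083, -0.001]
contact_force: [-2.5, 0.4, 5.4]
gripper_width: 0.161
```

```bash
python3 st.py
```

```text
pos [ 0.553 -0.01   0.185] jaw 0.053 keeper 1.568 F [-2.547  0.443  5.389] M [0.005 0.444 0.034] w 0.16096668173854634 q6 -0.11296123067463908
```

{"api": "carry_out", "payload": {
  "motion": [0,-0.3,0,0,0,0,0,-0.7,0,0,0,0,0,-1.1,0,0,0,0,0,-1.5,0,0,0,0,0,-1.8,0,0,0,0,0,-2.1,0,0,0,0]
}}

```text
time: 13.0
position: [0.5518, 0.0112, 0.1851]
orientation: [3.14, 0.083, -0.001]
contact_force: [-4.4, -2.0, 5.9]
gripper_width: 0.163
```

```bash
python3 st.py
```

```text
pos [0.552 0.011 0.185] jaw 0.053 keeper 1.568 F [-4.411 -1.954  5.923] M [-0.479  0.635  0.001] w 0.16303824726974137 q6 -0.07462891867232878
```

Moved freely by 21 mm. Now the last few mm to the end of travel.

{"api": "carry_out", "payload": {
  "motion": [0,-0.2,0,0,0,0,0,-0.3,0,0,0,0,0,-0.4,0,0,0,0]
}}

```text
time: 13.3
position: [0.5517, 0.0132, 0.1851]
orientation: [3.136, 0.085, -0.0]
contact_force: [-3.0, -30.0, 4.1]
gripper_width: 0.165
```

```bash
python3 st.py
```

```text
pos [0.552 0.013 0.185] jaw 0.054 keeper 1.569 F [ -2.994 -29.955   4.108] M [-5.395  0.499 -0.031] w 0.1647994683310335 q6 -0.06753983461610755
```

The force rose to 30 N at 23–24 mm, so the bolt is at its end. Backing off, releasing, and going above the handle.

{"api": "carry_out", "payload": {
  "motion": [0,0.15,0,0,0,0,0,0.15,0,0,0,0,0,0.15,0,0,0,0,0,0.15,0,0,0,0,0,0.15,0,0,0,0],
  "gripper": 130
}}

```text
time: 13.8
position: [0.5518, 0.0138, 0.1849]
orientation: [-3.14, -0.083, -0.0]
contact_force: [-0.0, 0.0, 0.1]
gripper_width: 0.49
```

{"api": "carry_out", "payload": {
  "motion": [0,0,-3,0,0,0,0,0,-7,0,0,0,0,0,-11,0,0,0,0,3,-11,0,0,0.14,0,7,-11,0,0,0.28,0,11,-11,0,0,0.42,0,13.4,-11,0,0,0.56,0,13.4,-11,0,0,0.7,0,13.4,-11,0,0,0.84,0,13.4,-11,0,0,0.98,0,13.4,-11,0,0,1.12,0,13.4,-11,0,0,1.26,0,13.4,-11,0,0,1.4,0,13.4,-11,0,0,1.57,0,13.4,-11,0,0,1.57,0,13.4,-11,0,0,1.57]
}}

```text
time: 15.4
position: [0.5589, -0.1201, 0.2949]
orientation: [-2.284, 2.157, 0.0]
contact_force: [-0.2, -0.1, 0.1]
gripper_width: 0.488
```

```bash
python3 st.py; python3 look.py wrist w3.png; python3 -c "
from h import *
print('\n',rel([.5594,-.1214,.1885],-1.515))"
```

```text
pos [ 0.559 -0.12   0.295] jaw -1.514 keeper 0.001 F [-0.239 -0.068  0.054] M [ 0.022  0.013 -0.025] w 0.48751532714963763 q6 1.2611977516147321
keeper_wing 0.9 72.576 195.92000000000002 [0.5576 0.0703 0.1999]
bolt_knob 0.87 161.408 196.08 [0.5573 0.0071 0.1867]
hatch_handle 0.71 322.36800000000005 166.52 [ 0.5917 -0.1222  0.1997]
wing 940 world [0.5489 0.0807 0.1995] carrier [-0.0218  0.138 ] [0.0208 0.1702] h 0.032018876453414585 0.04198341827820237 rect [547.6221  82.635 ] [10.6936 47.1208] 58.05803680419922
knob 384 world [0.5526 0.0109 0.2027] carrier [-0.0074  0.0749] [0.0077 0.0914] h 0.036004836309421 0.045413959500861883 rect [551.6155  11.8974] [15.4875 15.83  ] 72.61248779296875
boltparts 2033 world [ 0.5548 -0.0102  0.176 ] carrier [-0.0156  0.005 ] [0.0198 0.1149] h 0.005011909001339215 0.033970443582313464 rect [553.2361 -11.8888] [ 34.4555 110.2087] 6.110860347747803
handle 1329 world [ 0.5624 -0.1212  0.1997] carrier [-0.0444 -0.055 ] [ 0.0443 -0.0454] h 0.030616622301799373 0.04220923578711053 rect [ 559.4109 -121.5957] [88.739   9.4972] 3.1496458053588867
0.0 0.0183 | 0.008 0.0042 | 0.016 0.0179 | 0.024 0.0185 | 0.032 0.0181 | 0.04 0.0133 | 0.048 0.013 | 0.056 0.0132 | 0.064 0.0133 | 0.072 0.0435 | 0.08 0.0442 | 0.088 0.0436 | 0.096 0.018 | 0.104 0.0186 | 0.112 0.0164 | 0.12 0.0173 | 0.128 0.0173 | 
 [ 0.127 -0.044 10.642  0.     0.     0.   ]
```

View pics/w3.png

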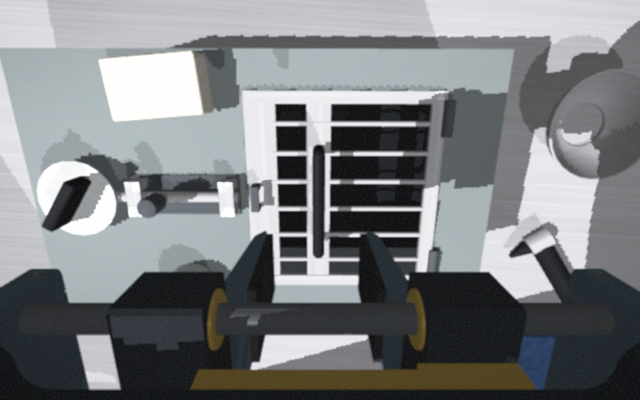

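The bolt knob now sits at (150,206) px, about 22 mm further back. The wing is unchanged and the handle bar is at (318,200), measured at (0.5594, -0.1216). Descending to grip the handle.

{"api": "carry_out", "payload": {
  "motion": [0.1,0,4,0,0,0,0.1,0,8,0,0,0,0.1,0,9.6,0,0,0,0.1,0,10.6,0,0,0,0.1,0,10.6,0,0,0]
}}

```text
time: 16.1
position: [0.5589, -0.1212, 0.1887]
orientation: [2.281, -2.16, -0.001]
contact_force: [-0.4, -0.2, 1.5]
gripper_width: 0.492
```

{"api": "carry_out", "payload": {
  "motion": [0,0,0,0,0,0,0,0,0,0,0,0,0,0,0,0,0,0,0,0,0,0,0,0,0,0,0,0,0,0,0,0,0,0,0,0],
  "gripper": 255
}}

```text
time: 16.7
position: [0.5592, -0.1218, 0.1894]
orientation: [2.28, -2.16, 0.002]
contact_force: [-0.8, -5.1, 2.3]
gripper_width: 0.101
```

```bash
python3 st.py; python3 -c "
import numpy as np
r=np.hypot(.105,.036);a=np.arctan2(.036,.105)
for t in [.1,.2,.3,.4,.5,.6,.7,.8,.9,1.,1.1,1.2,1.3,1.4,1.5]: print(t,np.round([(.105-r*np.cos(a+t))*100,(r*np.sin(a+t)-.036)*100],2))"
```

```text
pos [ 0.559 -0.122  0.189] jaw -1.517 keeper -0.002 F [-0.776 -5.115  2.276] M [-0.935  0.131  0.117] w 0.10108732292974618 q6 1.2627019247526534
0.1 [0.41 1.03]
0.2 [0.92 2.01]
0.3 [1.53 2.94]
0.4 [2.23 3.8 ]
0.5 [3.01 4.59]
0.6 [3.87 5.3 ]
0.7 [4.79 5.92]
0.8 [5.77 6.44]
0.9 [6.79 6.86]
1.0 [7.86 7.18]
1.1 [8.95 7.39]
1.2 [10.05  7.49]
1.3 [11.16  7.48]
1.4 [12.26  7.36]
1.5 [13.35  7.13]
```

{"api": "carry_out", "payload": {
  "motion": [0.2,0,-0.5,0,0,0,0.4,0,-1.0,0,0,0,0.7,0,-1.5,0,0,0,0.9,0,-2.0,0,0,0,1.2,0,-2.5,0,0,0,1.5,0,-2.9,0,0,0]
}}

```text
time: 17.3
position: [0.5598, -0.1358, 0.2181]
orientation: [-2.279, 2.161, 0.001]
contact_force: [4.6, 6.1, -5.4]
gripper_width: 0.099
```

```bash
python3 st.py
```

```text
pos [ 0.56  -0.136  0.218] jaw -1.517 keeper -0.002 F [ 4.574  6.144 -5.397] M [ 1.353 -0.752 -0.029] w 0.0992698957168871 q6 1.2376011529074993
```

{"api": "carry_out", "payload": {
  "motion": [0.34,0,-0.44,0,0,0,0.7,0,-0.86,0,0,0,1.1,0,-1.27,0,0,0,1.5,0,-1.65,0,0,0,1.9,0,-2.02,0,0,0,2.34,0,-2.36,0,0,0,2.8,0,-2.68,0,0,0,3.26,0,-2.98,0,0,0,3.74,0,-3.25,0,0,0,4.24,0,-3.5,0,0,0,4.75,0,-3.72,0,0,0,5.26,0,-3.92,0,0,0]
}}

```text
time: 18.5
position: [0.5629, -0.1876, 0.2591]
orientation: [-2.279, 2.16, 0.002]
contact_force: [-4.6, 12.1, 13.2]
gripper_width: 0.105
```

```bash
python3 st.py; python3 -c "
from h import *
save(get_image('scene'),'s4.png')"
```

```text
pos [ 0.563 -0.188  0.259] jaw -1.517 keeper -0.002 F [-4.604 12.128 13.153] M [ 2.364  0.945 -0.036] w 0.10549695600192815 q6 1.1536440372255081
```

View pics/s4.png

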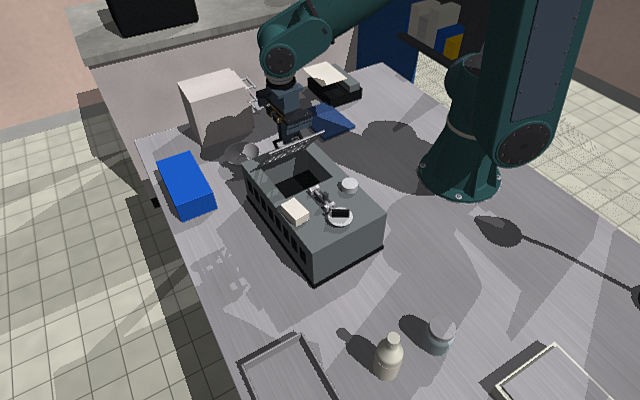

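The scene view shows the hatch at (290,145) px lifted about 50°, the gripper holding the handle, and everything else in place. Continuing.

{"api": "carry_out", "payload": {
  "motion": [0.5,0,-0.3,0,0,0,1.07,0,-0.5,0,0,0,1.6,0,-0.6,0,0,0,2.16,0,-0.7,0,0,0,2.7,0,-0.78,0,0,0,3.26,0,-0.8,0,0,0]
}}

```text
time: 19.15
position: [0.5645, -0.2209, 0.2662]
orientation: [-2.279, 2.16, 0.001]
contact_force: [-1.1, 7.8, 8.2]
gripper_width: 0.103
```

```bash
python3 st.py
```

```text
pos [ 0.565 -0.221  0.266] jaw -1.517 keeper -0.002 F [-1.105  7.803  8.214] M [1.655 0.303 0.038] w 0.10271627076549901 q6 1.1044266069684714
```

{"api": "carry_out", "payload": {
  "motion": [0.55,0,-0.05,0,0,0,1.1,0,-0.05,0,0,0,1.65,0,0,0,0,0,2.2,0,0.1,0,0,0,2.7,0,0.2,0,0,0,3.2,0,0.3,0,0,0,3.2,0,0.3,0,0,0]
}}

```text
time: 19.85
position: [0.5662, -0.2535, 0.2627]
orientation: [-2.28, 2.161, -0.0]
contact_force: [0.3, -0.3, 1.8]
gripper_width: 0.102
```

```bash
python3 st.py
```

```text
pos [ 0.566 -0.253  0.263] jaw -1.517 keeper -0.002 F [ 0.292 -0.321  1.807] M [ 0.155 -0.004 -0.01 ] w 0.10161403518888532 q6 1.0585736779766535
```

{"api": "carry_out", "payload": {
  "motion": [0,0,0,0,0,0,0,0,0,0,0,0,0,0,0,0,0,0,0,0,0,0,0,0,0,0,0,0,0,0],
  "gripper": 175
}}

```text
time: 20.35
position: [0.566, -0.2533, 0.2622]
orientation: [2.28, -2.161, 0.0]
contact_force: [-0.6, -2.6, 1.8]
gripper_width: 0.313
```

{"api": "carry_out", "payload": {
  "motion": [0,0,-2,0,0,0,0,0,-5,0,0,0,0,0,-9,0,0,0,0,0,-14,0,0,0,5,0,-17,0,0,0,10,0,-17,0,0,0,15,0,-17,0,0,0,20,0,-17,0,0,0,25,0,-17,0,0,0,25,0,-17,0,0,0,25,0,-17,0,0,0,25,0,-17,0,0,0]
}}

```text
time: 21.55
position: [0.5796, -0.5018, 0.4319]
orientation: [-2.281, 2.16, 0.001]
contact_force: [0.7, -0.8, 1.1]
gripper_width: 0.316
```

```bash
python3 st.py; python3 look.py top t5.png; python3 - <<'E'
from h import *
im=get_image("scene"); save(im,'s5.png')
a=cv2.imread('pics/t5.png')[100:270,150:500]; b=cv2.imread('pics/s5.png')[100:300,200:420]
f=lambda x,w:cv2.resize(x,(w,int(x.shape[0]*w/x.shape[1])))
a=f(a,600);b=f(b,330); 
im2=get_image("top")
D=np.array(im2["depth"]); pts=[]
for u in range(300,420):
    for v in range(150,220):
        if D[v,u]>0:
            o,d=ray(im2,u,v); pts.append(o+d*D[v,u])
p=np.array(pts); k=np.array([.548,.0833]);c,s=np.cos(.0558),np.sin(.0558)
L=(p[:,:2]-k)@np.array([[c,-s],[s,c]])+[0,.155]
m=(p[:,2]>.19)&(abs(L[:,0])<.09)&(L[:,1]<-.1)&(L[:,1]>-.22)&(p[:,2]<.36)
print("\nhatch pts",m.sum(), L[m].min(0),L[m].max(0),p[m,2].max()); i=m&(p[:,2]>p[m,2].max()-.006); print("edge",L[i].mean(0),p[i,2].mean())
out=np.zeros((max(a.shape[0],b.shape[0])+0,800,3),np.uint8); b=f(b,200)
out[:a.shape[0],:600]=a; out[:b.shape[0],600:]=b; cv2.imwrite('pics/c5.png',out)
E
```

```text
pos [ 0.58  -0.502  0.432] jaw -1.517 keeper -0.002 F [ 0.701 -0.796  1.059] M [ 0.009  0.028 -0.008] w 0.3163798487460649 q6 0.772468828122684
keeper_wing 0.57 288.512 185.08 [0.5449 0.0768 0.189 ]
hatch_handle 0.87 403.712 175.67999999999998 [ 0.5601 -0.2165  0.2733]
wing 69 world [0.5467 0.0821 0.2004] carrier [-0.021   0.1383] [0.0194 0.168 ] h 0.03340673385451684 0.04540790976465989 rect [547.0598  81.9779] [10.1939 45.3237] 57.68341064453125
knob 28 world [0.551  0.0115 0.2041] carrier [-0.0084  0.0769] [0.0058 0.0903] h 0.03922044229231311 0.04865846405720839 rect [550.6549  11.9749] [13.4114 13.9748] 88.41792297363281
boltparts 188 world [ 0.5511 -0.0045  0.1751] carrier [-0.018   0.0083] [0.0206 0.1135] h 0.005119965221176498 0.03297806841694059 rect [552.5657 -11.2481] [ 36.0539 106.5422] 6.820592880249023
handle none
0.0 0.0021 | 0.008 0.0008 | 0.016 0.0188 | 0.024 0.02 | 0.032 0.0137 | 0.04 0.0137 | 0.048 0.0148 | 0.056 0.0145 | 0.064 0.0136 | 0.072 0.0438 | 0.08 0.0469 | 0.088 0.0429 | 0.096 0.0206 | 0.104 0.0203 | 0.112 0.0145 | 0.12 0.0181 | 0.128 0.0183 | 
hatch pts 537 [-0.08878568 -0.18352489] [ 0.07746079 -0.13458123] 0.3306922016921928
edge [-0.02239251 -0.13771314] 0.3265982932801044
```

View pics/c5.png

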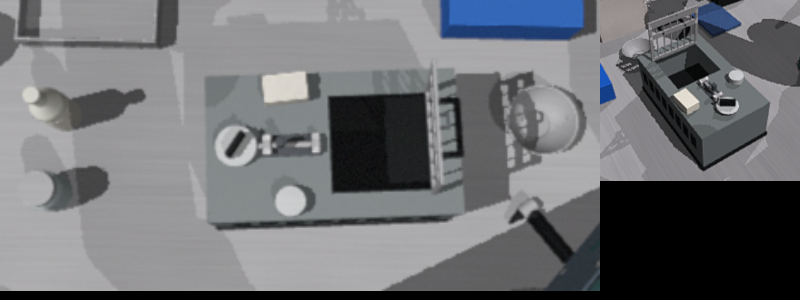

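```bash
python3 -c "
from plant import *
print(job_done())"
```

```text
the job is handed in; nothing more can be done
None
```

The roof hatch is open and standing by itself, and I handed the job in at about 22 s of the 72 s allowed; handing in gave no verdict.

- **Keeper:** I turned it anticlockwise in one grasp. At about 2.57 rad the torque rose from about 0.1 to 0.7 N m. One small further step gave 0.74 N m, against the 1.8 N m limit, so I let go. The last pictures put the wing at about 2.52 rad.
- **Bolt:** I drew it back until the force rose to 30 N at its end stop. The tool had moved about 23 mm. The cameras put the knob's movement at 21 to 22.6 mm, slightly short of the nominal 24 mm. That is about their error and well past the 17 mm needed to free the hatch. I trusted the felt stop and did not push it again.
- **Hatch:** I swung it up by its handle and released it. The last depth picture puts it at about 1.47 rad, close to the 1.5 I aimed for.
- **Everything else:** In the last pictures the tin, carton, spray, jar and bowl look undisturbed. The otoscope is partly hidden by the arm in the top view; what shows looks undisturbed. I did not measure any of these again. The gripper ended raised well clear and touching nothing, with contact force around 1 N.

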